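# Blank off the test port: slide a plate under the leaf spring

### The arm

A 7-joint arm with a two-finger parallel gripper is mounted at the origin on the work surface. World frame = base frame: x ahead of the robot, y to its left, z up, the work surface at z = 0. Lengths are in mm, angles in rad, forces in N, time in s.
With the tool pointing down it reaches from about 425 to 875 mm from the base axis. Payload 9.9 kg.
Tool frame: the origin (TCP) lies midway between the tips of the shut fingers; the grasp point (between the pads) lies 19 mm behind it (grasp_offset is the distance from the TCP to the grasp point, in mm); z points along the fingers, y is the direction in which the jaws open and shut (so a half turn about z gives the same grasp; the last joint's range is limited). The gripper opens to 85 mm and grips with 20 to 120 N. Pads are 22 mm wide; open, the fingers measure 114 mm over their backs; the gripper's body (76 mm by 85 mm) begins 54 mm behind the grasp point. The pads swing forward as they close: fully open they stand 13 mm farther back than shut.
Start: joints at [-1.398, 0.576, 0.025, 1.437, -0.015, 1.129, -0.057], TCP at [171.433, 652.87, 231.289] pointing down, gripper open.
Joint ranges: [-2.76, 2.76], [-0.34, 2.15], [-1.52, 1.57], [0.19, 2.46], [-1.09, 4.23], [0.17, 1.99], [-2.82, 2.82]. Speed limits (rad/s): [2.22, 2.22, 3.01, 3.01, 3.14, 3.14, 3.14].

### API

Orientations are given as [roll, pitch, yaw] about the fixed x, y, z axes, in that order (R = Rz(yaw) Ry(pitch) Rx(roll)).
In Python, from plant import * gives the robot as it stands. The module is installed in compiled form; this text tells all that it offers.
- The arm moves only by the shell command python3 -m crank 'ROWS' [OPENING]. ROWS is JSON, one flat list of numbers, 4 for each row, row after row: the shift along the world's x, y, z in cm, then the turn about the world's z in rad. A call has exactly 5 rows; each row is the pose to reach, as a shift and turn from the pose measured when the call began; what a row does not reach only later rows make up. A row lasts 1/10 s, in which the tool goes at most 50 mm and 8.59 degrees, less where a joint would pass 70% of its speed; a pose out of reach is approached as far as the arm can. A call with a gripper value outside its range is refused whole. OPENING is the opening, from 0 (shut) to 1 (fully open), set as the call begins (- or left out, the last holds). The fingers move at their own pace and stop on an object; the grip force is fixed at half the most. Time passes only in rows, so rows that repeat a pose let the fingers close, or fill a call up. It gives the time, the measured TCP pose, the force and the opening at its end, in the units of the state.
- get_state(): the state, without advancing time (a new reading comes with each control period).
- snapshot(name): name is "scene" or "top"; returns the picture (480x640x3 uint8, red, green, blue); there is no depth.
- camera_model(name): a dict with "camera_matrix" (3x3 intrinsics, pixels), "R" (3x3) and "t" (3): a world point X has camera coordinates R X + t. Camera axes: x right, y down, z forward; pixel columns grow to the right and rows downward; lengths in mm; the calibration is good to about 2 mm. A picture is of the moment at which its call begins. camera_model takes no time and is no camera call.
- sign_off(): hands the job in, once; it reports no verdict.
Trained networks look in the newest picture that a camera, given by its name, has taken for a name from the list of things; names that differ only in an ending like _2 or _b are one class to them, and where a whole thing is asked for, a point or a joint stands for the part that bears it (a point fixed in the world has none). Each returns a list of dicts, best first, with "conf" (0 to 1); they miss things now and then, are a little off and sometimes report something else, mostly with a low value. They report only what shows in the picture. A call takes as long as a camera call. They do not tell look-alikes from the thing itself.
- recognise(camera, name): "position" ([x, y, z] in mm, in the coordinates of the camera as it stood for that picture, good to about 4 mm: the middle of the surface that is visible of it).
- masks_of(camera, name): "mask" (480x640 bool, what is visible of it).
- spot_point(camera, name): "position" ([x, y, z] in mm, in the coordinates of the camera as it stood for that picture, good to about 4 mm: a listed point, or the origin of a listed thing).
The state is a dict: "time": time; "joints": joint angles; "qd": joint speeds; "tau": joint torques, N m; "ee_pos": TCP position; "orientation": TCP orientation; "contact_force": force on the tool from outside, world axes, zero at the start; "wrist_torque": the same for the moment, N m; "grip_width": opening from 0.0 (shut) to 1.0 (fully open).
Only numpy, scipy, OpenCV 4.12 (cv2) and the standard library are available. Lean on these libraries where they do the work, as an engineer would, in place of code of your own. Each camera call takes 0.05 s, during which the arm holds its last target. There are 200 camera calls.

### The job

On the turbo test fixture, shut the air port with the loose aluminium plate: with closed fingertips press the plate hard down on its sprung bed and, keeping it pressed, push it along the channel under the steel bridge and the leaf spring until its nose is against the end stop and the bed has sprung back up behind it. Do not grip, lift or tip the plate, leave all the other things where they are, and finish with the hand clear.

Things in the scene. Friction and masses are not known exactly. Their poses are not given: they have to be found in the camera images.
- fixture: Fixed fixture: grey slab 270 x 210 x 12 mm (x -80 to +190 mm) carrying a dark steel channel. Origin: on the table top under the sprung bed's centre, on the centre line; x along the channel from bed to end stop (the way to push), z up; its yaw varies. Channel floor z = 30 mm; rails: inner faces y = +-37 mm, 10 mm thick, top z = 50 mm, x -76 to +170 mm. Bed: x -35 to +35 mm.
- plate: Loose aluminium plate, 120 (x) x 70 (y) x 12 mm, 0.2 to 0.36 kg, in the channel on the raised bed. Origin: centre of its underside; x to its nose. Cross rib on top at x -24 to -16 mm, 9 mm high, 60 mm wide: push its rear face. At the start its top is at z = 54 mm, so the nose butts on the bridge unless pressed. Home: origin at fixture x = 100 mm, flat on the channel floor.
- pad (a point): Centre of the flat pressing pad on the plate's top, behind the rib: plate x -60 to -24 mm; this point is 38 mm behind the plate's centre and 12 mm above its underside, axes as the plate's. Press here. Pad height above the table: 54 mm at the start, 43 mm with the bed fully down, 42 mm at home
- gate (a point): Steel bridge across the channel: this point is the middle of its lower rear edge, fixture x = 87 mm, z = 49 mm (6 mm above the plate when that is fully down). The bridge is 12 mm thick in x, its top at z = 62 mm, screw heads to 66 mm. With the plate home the rib's front is 3 mm short of the bridge
- stop (a point): End stop: foot of its face on the centre line, fixture x = 160 mm, z = 30 mm (floor height); its top is at z = 50 mm. The round air port that the plate covers is in the floor 32 mm before it
- bed (a joint): Sprung bed, m: 0 = fully up (its top 12 mm above the channel floor), 0.011 = fully down on its stop (1 mm above the floor). Pushes up with 6 N when up, 11 N fully down, so the fingers need about 7 to 9 N to hold the plate down until its tail has left the bed; the tail ends 5 mm past it and the bed springs up behind it
- leaf (a joint): Leaf spring hung from the bridge's far side, 44 mm wide, 57 mm long, sloping down along x. rad: 0 = free, its tip about 6 mm above the floor; about 0.1 to 0.2 = lifted, riding on the plate. Presses down with about 2 to 4 N and drags on the plate
- fitting: Bystander: brass hose fitting, 26 mm across, 38 mm tall, standing on the fixture's side shelf; origin at the centre of its underside
- bolt: Bystander: steel bolt standing on its hexagon head on the fixture's side shelf, 39 mm tall; origin at the centre of its underside
- collar: Bystander: steel collar ring, 32 mm across, 12 mm tall, lying on the fixture's side shelf; origin at the centre of its underside
- screwdriver: Bystander: screwdriver lying on the table, 200 mm long; origin under its middle
- wrench: Bystander: wrench lying on the table, 180 mm long; origin under its middle
- can: Bystander: white can standing on the table, 52 mm across, 120 mm tall; origin at the centre of its underside
- magbase: Bystander: steel and black magnetic pillar standing on the table, 66 mm across, 131 mm tall; origin at the centre of its underside
There are look-alikes about, which are no part of the job. Of the things that look like the plate, the middle-sized one is meant.

How it is judged (in metres and radians):
On the way, in this order (a step that is already met when the one before it is completed fails the run):
1. the plate is pressed down on its bed before its nose has reached the bridge (value of joint bed above 0.0048 m and x of plate in the frame of fixture below 0.029 m), for 0.05 s.
2. the plate, still pressed down on the bed, has its nose under the leaf spring (value of joint bed above 0.004 m and value of joint leaf above 0.05 rad and x of plate in the frame of fixture above 0.06 m), for 0.05 s.
At the end, for the whole second after the job is handed in: The plate lies at rest flat (within 0.03 rad and 2.5 mm) on the channel floor with its nose within 3.5 mm of the end stop, the leaf spring riding on it (leaf above 0.06 rad), and the bed sprung up behind it (bed below 1.5 mm) (x of plate in the frame of fixture above 0.0965 m and z of plate in the frame of fixture below 0.0325 m and angle between plate's own z axis and vertical below 0.03 rad and value of joint bed below 0.0015 m and value of joint leaf above 0.06 rad and linear speed of plate below 0.01 m/s); the robot touches nothing.
It fails at once if the plate is lifted out of the channel (z of plate in the frame of fixture above 0.052 m).
It fails at once if the plate is tipped up (angle between plate's own z axis and vertical above 0.2 rad).
It fails at once if a bystander (fitting, bolt, collar, screwdriver, wrench, can or pillar) is moved more than 20 mm (distance of any of fitting, bolt, collar, screwdriver, wrench, can, magbase from where it was at the start of the episode above 0.02 m).
It also fails if it takes over 40 s, if anything falls off the work surface, if the arm or the gripper's body presses on something with over 40 N, if the wrist force passes 120 N, or if a joint passes its speed limit or range.

## Working session

There is one attempt and no reset: what is moved stays moved. The work goes in short steps, Python scripts to look and compute and a shell command to move; the robot and the scene stay as the last step left them, time stands still between calls to the robot, and variables do not carry over. Pictures are saved under pics/ and viewed, about 8 in all and at most 12, crops included, and the job is handed in when it is done.

```bash
mkdir -p pics; cat > h.py <<'E'
from plant import *
import numpy as np, cv2
def w(c,p):
    m=camera_model(c); return np.array(m["R"]).T@(np.array(p)-np.array(m["t"]))
def px(c,X):
    m=camera_model(c); q=np.array(m["camera_matrix"])@(np.array(m["R"])@np.array(X)+np.array(m["t"])); return q[:2]/q[2]
def ray(c,uv,z):
    m=camera_model(c);R=np.array(m["R"]);o=-R.T@np.array(m["t"]);d=R.T@np.linalg.inv(m["camera_matrix"])@np.array([*uv,1.]);return o+d*(z-o[2])/d[2]
def save(c,n):
    a=snapshot(c); cv2.imwrite("pics/"+n,a[:,:,::-1]); return a
E
python3 - <<'E'
from h import *
s=get_state(); print({k:np.round(v,3) for k,v in s.items()})
for c in("top","scene"):
    save(c,c+"1.png")
    for n in("plate","pad","gate","stop","fixture"):
        for d in spot_point(c,n): print(c,n,round(d["conf"],2),np.round(w(c,d["position"]),1),np.round(px(c,w(c,d["position"]))))
E
```

```text
{'time': np.float64(0.0), 'joints': array([-1.398,  0.577,  0.025,  1.438, -0.015,  1.129, -0.056]), 'qd': array([-0.   , -0.001, -0.001, -0.001,  0.   ,  0.001, -0.001]), 'tau': array([-1.0000e-03, -7.6575e+01,  2.2500e+00, -2.8598e+01,  1.5000e-02,
        1.3000e-02, -0.0000e+00]), 'ee_pos': array([171.296, 652.439, 230.444]), 'orientation': array([-3.14 ,  0.   ,  2.885]), 'contact_force': array([-0.126, -1.147,  0.232]), 'wrist_torque': array([ 0.001, -0.001, -0.033]), 'grip_width': np.float64(0.999)}
top plate 0.95 [503.4 -26.5  41.8] [337. 248.]
top plate 0.83 [468.9 212.2  -1.7] [246. 261.]
top plate 0.78 [631.5 295.6  -4.7] [217. 201.]
top pad 0.92 [468.5  -8.8  56.9] [330. 260.]
top pad 0.92 [487.4 193.1   6.5] [253. 254.]
top pad 0.57 [599.2 253.6  12.5] [231. 212.]
top gate 0.82 [563.8 -57.2  52.1] [349. 224.]
top gate 0.49 [484.2 -17.4  -2.7] [333. 257.]
top stop 0.79 [625.5 -95.1  34.5] [364. 203.]
top fixture 0.62 [482.6 -19.1  -2.4] [333. 258.]
scene plate 0.78 [502.4 -20.6  41.4] [301. 249.]
scene plate 0.76 [466.3 215.5   2.4] [331. 212.]
scene plate 0.76 [632.1 297.   -2. ] [398. 213.]
scene plate 0.42 [558.1 -54.2  47.8] [315. 261.]
scene pad 0.84 [465.7  -4.9  55.2] [291. 237.]
scene pad 0.72 [483.4 200.9   5.2] [335. 215.]
scene pad 0.66 [602.9 251.   17.1] [382. 213.]
scene pad 0.27 [441.3 -76.9  10.9] [268. 265.]
scene gate 0.64 [557.9 -53.7  46.5] [315. 261.]
scene stop 0.63 [626.3 -85.3  27.1] [335. 283.]
scene stop 0.3 [467.4  -2.1  53.3] [292. 238.]
scene fixture 0.76 [482.8 -16.8  -1.9] [295. 260.]
```

```bash
python3 - <<'E'
import cv2
a=cv2.imread("pics/top1.png")[150:330,200:440]; b=cv2.imread("pics/scene1.png")
cv2.imwrite("pics/t1c.png",cv2.resize(a,(800,600),interpolation=3))
cv2.imwrite("pics/s1c.png",cv2.resize(b[180:360,220:460],(800,600),interpolation=3))
E
```

```text
(no output)
```

View pics/t1c.png

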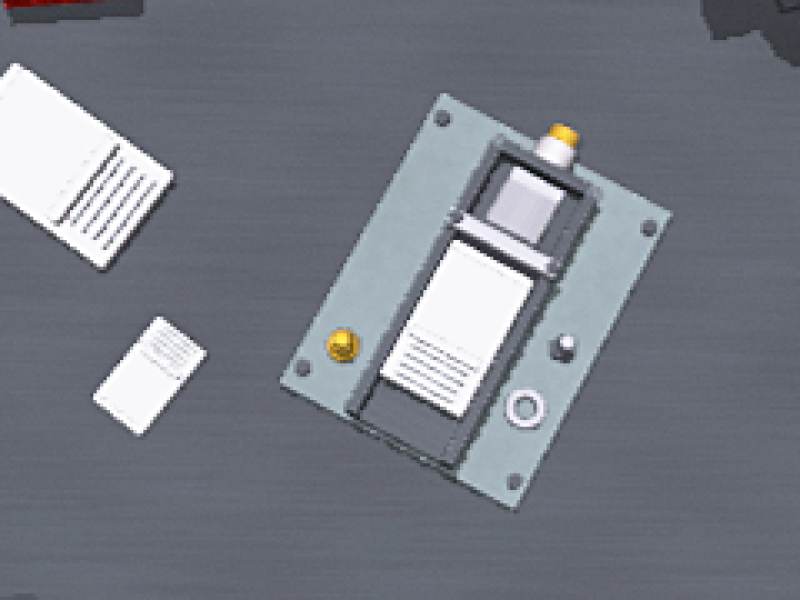

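View pics/scene1.png

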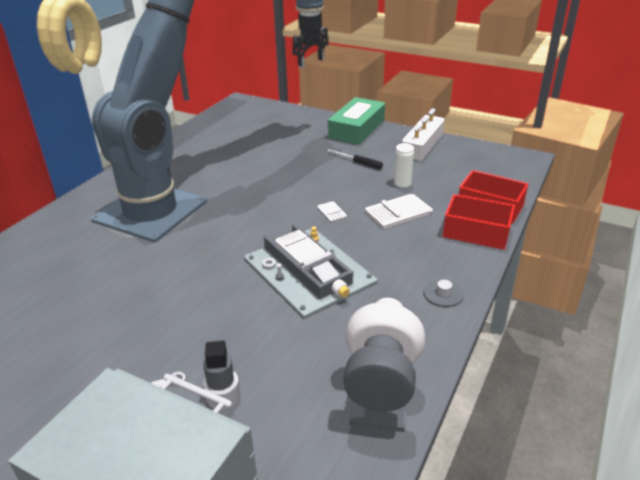

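```bash
python3 - <<'E'
from h import *
from scipy.optimize import least_squares
uv=np.array([(442,94),(672,213),(517,508),(282,383)])/3.3333+[200,150]
L=np.array([(190,105,12),(190,-105,12),(-80,-105,12),(-80,105,12)],float)
W=lambda p,l:np.array([np.cos(p[2])*l[0]-np.sin(p[2])*l[1]+p[0],np.sin(p[2])*l[0]+np.cos(p[2])*l[1]+p[1],l[2]])
f=lambda p:np.concatenate([px("top",W(p,l))-u for l,u in zip(L,uv)])
r=least_squares(f,[482,-18,-.5],x_scale=[10,10,.1]);p=r.x
print(p,np.round(r.fun,2))
for n,l in(("gate",(87,0,49)),("stop",(160,0,30)),("fix",(0,0,0))):print(n,W(p,l))
# plate points in fixture frame
for q in((503.4,-26.5),(502.4,-20.6),(468.5,-8.8),(465.7,-4.9)):
    d=np.array(q)-p[:2];c,s=np.cos(p[2]),np.sin(p[2]);print(c*d[0]+s*d[1],-s*d[0]+c*d[1])
for c in("top","scene"):
  for n in("fitting","bolt","collar","can","magbase","screwdriver","wrench"):
    for d in recognise(c,n)[:1]: print(c,n,round(d["conf"],2),np.round(w(c,d["position"])))
E
```

```text
[ 4.82354760e+02 -1.99685800e+01 -4.73223582e-01] [-0.08 -0.87  0.58 -0.37  0.11  0.86 -0.6   0.28]
gate [559.79378518 -59.61952344  49.        ]
stop [624.77135836 -92.88985531  30.        ]
fix [482.3547596  -19.96857998   0.        ]
21.709193973735598 3.7778946555696855
18.130118203357107 8.573748764056473
-17.422342715600706 3.626777710373629
-21.692089280319287 5.822059986773164
top fitting 0.4 [491.  63.  31.]
top bolt 0.59 [ 487. -111.   16.]
top collar 0.49 [445. -80.  22.]
top can 0.73 [577. 441. 110.]
top magbase 0.56 [ 562. -441.   89.]
top screwdriver 0.79 [432. 511.  25.]
top wrench 0.73 [ 412. -515.    6.]
scene fitting 0.6 [591. -68.  45.]
scene bolt 0.49 [ 496. -111.   23.]
scene collar 0.52 [442. -80.  20.]
scene can 0.56 [593. 429.  72.]
scene magbase 0.82 [ 582. -464.   80.]
scene screwdriver 0.73 [441. 506.  15.]
scene wrench 0.47 [ 456. -477.    6.]
```

```bash
python3 -m crank '[2,-4,0,0, 5,-8,0,0, 8,-12,0,0, 11,-16,0,0, 13,-20,0,0]' 0; python3 -m crank '[1.5,-4,0,0, 3,-8,0,0, 4.5,-12,0,0, 6,-16,0,0, 8,-20,0,0]' 0
```

```text
time: 1.8
ee_pos: [303.5, 450.8, 231.4]
orientation: [3.141, 0.001, 2.883]
contact_force: [0.1, -0.2, -0.2]
grip_width: 0.144
time: 2.3
ee_pos: [383.6, 249.3, 231.8]
orientation: [3.14, 0.001, 2.884]
contact_force: [1.9, 0.0, 1.5]
grip_width: 0.001
```

```bash
python3 -m crank '[1.5,-4.5,0,-0.05, 3,-9,0,-0.1, 4.5,-13.5,0,-0.15, 6,-18,0,-0.2, 7.3,-22,-2,-0.217]' 0; python3 -m crank '[0.5,-2,-2,0, 1,-3.8,-6,0, 1,-3.8,-9,0, 1,-3.8,-9,0, 1,-3.8,-9,0]' 0; python3 - <<'E'
from h import *
for c in("top","scene"):
    a=save(c,c+"2.png")
    for n in("pad","gate","stop","fixture","plate"):
        for d in spot_point(c,n)[:2]: print(c,n,round(d["conf"],2),np.round(w(c,d["position"]),1))
a=cv2.imread("pics/top2.png")[190:290,280:413];b=cv2.imread("pics/scene2.png")[190:310,230:390]
cv2.imwrite("pics/c2.png",np.hstack([cv2.resize(a,(400,300),interpolation=2),cv2.resize(b,(400,300),interpolation=2)]))
E
```

```text
time: 2.8
ee_pos: [458.6, 27.2, 213.7]
orientation: [3.137, 0.006, 2.664]
contact_force: [1.6, 0.3, 0.3]
grip_width: -0.001
time: 3.3
ee_pos: [468.6, -10.7, 124.1]
orientation: [3.138, 0.005, 2.664]
contact_force: [-0.0, -0.1, 0.2]
grip_width: 0.002
top pad 0.79 [601.9 250.8  18.5]
top pad 0.66 [486.4 198.    6. ]
top stop 0.84 [627.9 -92.1  33.2]
top plate 0.89 [633.8 294.2  -2.3]
top plate 0.74 [467.2 212.   -0.6]
scene pad 0.76 [482.5 204.4   4.3]
scene pad 0.65 [461.6  -2.5  54.4]
scene gate 0.78 [558.2 -54.   44.1]
scene gate 0.25 [492.3  65.3  10.2]
scene stop 0.84 [626.9 -88.5  28.3]
scene fixture 0.8 [ 4.825e+02 -1.730e+01 -3.000e-01]
scene fixture 0.31 [ 568.3 -450.8    1.5]
scene plate 0.77 [465.  213.4  -0.9]
scene plate 0.6 [501.9 -23.5  40.9]
```

View pics/c2.png

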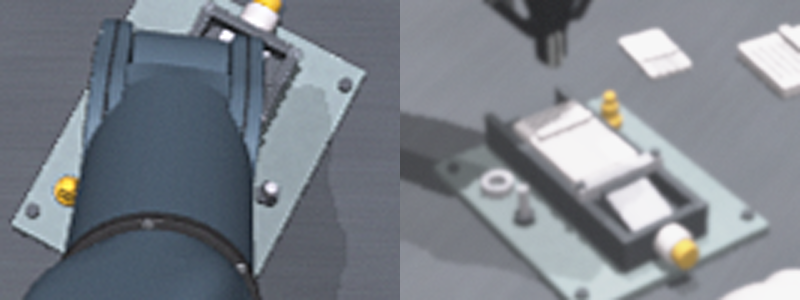

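```bash
python3 -m crank '[-0.5,0.2,-3,0, -0.5,0.2,-5,0, -0.5,0.2,-6.3,0, -0.5,0.2,-6.3,0, -0.5,0.2,-6.3,0]' 0; python3 -m crank '[0,0,-0.2,0, 0,0,-0.4,0, 0,0,-0.6,0, 0,0,-0.8,0, 0,0,-0.8,0]' 0
```

```text
time: 4.4
ee_pos: [463.6, -8.9, 60.9]
orientation: [3.137, 0.005, 2.664]
contact_force: [-0.4, -0.4, 0.7]
grip_width: -0.0
time: 4.9
ee_pos: [463.9, -8.9, 52.9]
orientation: [3.137, 0.006, 2.664]
contact_force: [0.1, -0.5, 2.0]
grip_width: -0.001
```

```bash
python3 -m crank '[0,0,-0.2,0, 0,0,-0.4,0, 0,0,-0.6,0, 0,0,-0.6,0, 0,0,-0.6,0]' 0; python3 -m crank '[0,0,-0.1,0, 0,0,-0.2,0, 0,0,-0.3,0, 0,0,-0.3,0, 0,0,-0.3,0]' 0
```

```text
time: 5.4
ee_pos: [463.9, -8.9, 46.9]
orientation: [3.137, 0.006, 2.664]
contact_force: [-1.0, -0.1, 5.0]
grip_width: -0.002
time: 5.9
ee_pos: [463.9, -8.9, 44.0]
orientation: [3.137, 0.006, 2.664]
contact_force: [-0.8, -0.0, 5.5]
grip_width: -0.001
```

```bash
python3 -m crank '[0,0,-0.1,0, 0,0,-0.15,0, 0,0,-0.2,0, 0,0,-0.2,0, 0,0,-0.2,0]' 0; python3 - <<'E'
from h import *
for i in range(4):
    save("scene","scene3.png"); s=get_state(); print(np.round(s["ee_pos"],1),np.round(s["contact_force"],1))
b=cv2.imread("pics/scene3.png")[200:300,240:373]
cv2.imwrite("pics/c3.png",cv2.resize(b,(800,600),interpolation=2))
E
```

```text
time: 6.4
ee_pos: [463.9, -8.8, 42.9]
orientation: [3.136, 0.006, 2.664]
contact_force: [-3.7, -0.4, 21.5]
grip_width: 0.001
[463.9  -8.9  42.9] [-4.3  0.5 20.8]
[463.9  -8.8  42.9] [-4.3  1.1 20.8]
[463.9  -8.8  42.9] [-4.2  0.4 20.7]
[463.9  -8.8  42.9] [-3.7  0.1 21.5]
```

View pics/c3.png

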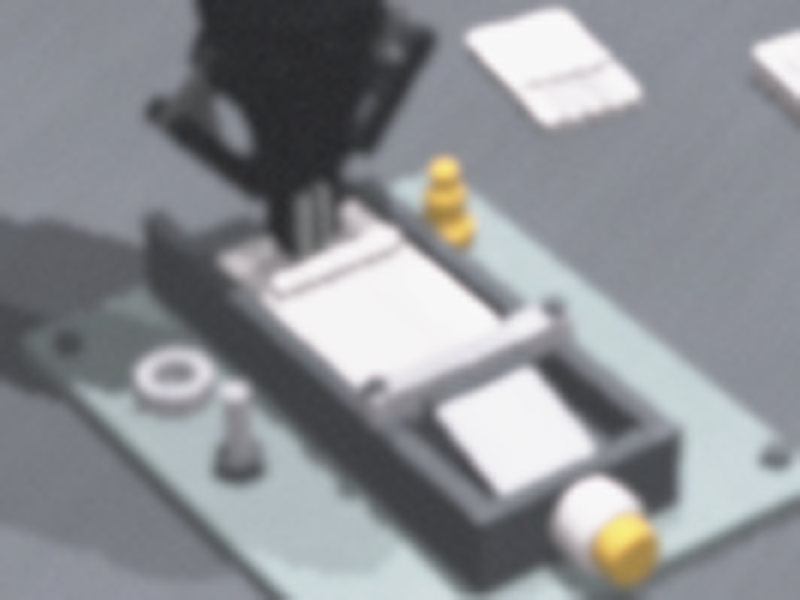

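```bash
python3 -m crank '[0.36,-0.18,-0.08,0, 0.71,-0.36,-0.08,0, 1.07,-0.54,-0.08,0, 1.43,-0.72,-0.08,0, 1.78,-0.9,-0.08,0]' 0
```

```text
time: 7.1
ee_pos: [469.4, -12.5, 42.6]
orientation: [3.14, -0.017, 2.669]
contact_force: [-37.3, 20.1, 62.5]
grip_width: -0.001
```

```bash
python3 -m crank '[0,0,-0.05,0, 0,0,-0.05,0, 0,0,-0.05,0, 0,0,-0.05,0, 0,0,-0.05,0]' 0; python3 - <<'E'
from h import *
save("scene","scene4.png"); s=get_state(); print(np.round(s["ee_pos"],1),np.round(s["contact_force"],1))
a=cv2.imread("pics/scene3.png")[210:290,250:340];b=cv2.imread("pics/scene4.png")[210:290,250:340]
cv2.imwrite("pics/c4.png",np.hstack([cv2.resize(x,(400,356),interpolation=2) for x in(a,b)]))
E
```

```text
time: 7.6
ee_pos: [467.7, -11.3, 42.9]
orientation: [3.14, -0.02, 2.67]
contact_force: [-8.8, 5.6, 25.9]
grip_width: -0.001
[467.7 -11.3  42.9] [-8.1  5.7 25.3]
```

View pics/c4.png

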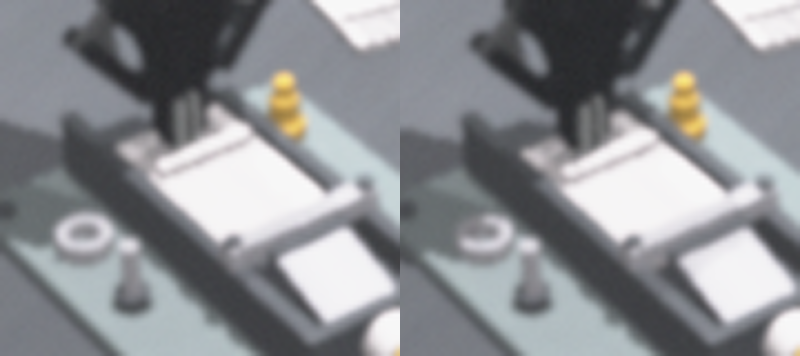

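```bash
python3 -m crank '[0,0,0.05,0, 0,0,0.1,0, 0,0,0.15,0, 0,0,0.15,0, 0,0,0.15,0]' 0;  python3 -m crank '[0.1,-0.05,0,0, 0.2,-0.1,0,0, 0.3,-0.15,0,0, 0.4,-0.2,0,0, 0.5,-0.25,0,0]' 0
```

```text
time: 8.15
ee_pos: [467.6, -11.2, 44.6]
orientation: [3.139, -0.02, 2.67]
contact_force: [-0.7, 0.0, 5.0]
grip_width: 0.003
time: 8.65
ee_pos: [471.2, -13.2, 44.5]
orientation: [3.14, -0.022, 2.67]
contact_force: [-3.5, 2.4, 4.7]
grip_width: 0.003
```

```bash
python3 -m crank '[0.27,-0.14,-0.03,0, 0.54,-0.27,-0.03,0, 0.8,-0.41,-0.03,0, 1.07,-0.54,-0.03,0, 1.34,-0.68,-0.03,0]' 0
```

```text
time: 9.15
ee_pos: [482.5, -19.4, 43.9]
orientation: [3.141, -0.026, 2.671]
contact_force: [-4.8, 2.8, 5.5]
grip_width: 0.003
```

```bash
python3 -m crank '[0.36,-0.18,-0.03,0, 0.71,-0.36,-0.03,0, 1.07,-0.54,-0.03,0, 1.43,-0.72,-0.03,0, 1.78,-0.9,-0.03,0]' 0
```

```text
time: 9.65
ee_pos: [498.2, -27.6, 43.3]
orientation: [-3.141, -0.031, 2.672]
contact_force: [-5.6, 3.4, 7.2]
grip_width: 0.001
```

```bash
python3 - <<'E'
from h import *
save("scene","scene5.png"); s=get_state(); print(np.round(s["ee_pos"],1),np.round(s["contact_force"],1))
b=cv2.imread("pics/scene5.png")[210:300,250:370]
cv2.imwrite("pics/c5.png",cv2.resize(b,(800,600),interpolation=2))
E
```

```text
[499.  -28.   43.4] [-3.9  2.4  7.3]
```

View pics/c5.png

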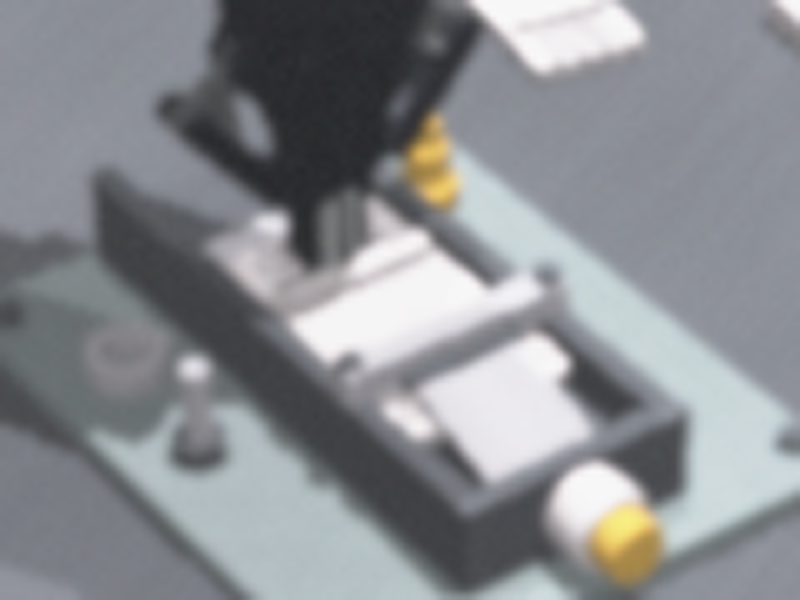

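```bash
python3 -m crank '[0.36,-0.18,-0.02,0, 0.71,-0.36,-0.02,0, 1.07,-0.54,-0.02,0, 1.43,-0.72,-0.02,0, 1.78,-0.9,-0.02,0]' 0
```

```text
time: 10.2
ee_pos: [514.1, -35.9, 43.0]
orientation: [-3.14, -0.035, 2.672]
contact_force: [-8.6, 4.4, 10.8]
grip_width: -0.001
```

```bash
python3 -m crank '[0.36,-0.18,-0.02,0, 0.71,-0.36,-0.03,0, 1.07,-0.54,-0.03,0, 1.3,-0.66,-0.04,0, 1.43,-0.72,-0.04,0]' 0
```

```text
time: 10.7
ee_pos: [519.9, -39.1, 42.8]
orientation: [-3.138, -0.052, 2.674]
contact_force: [-28.3, 12.9, 37.9]
grip_width: -0.001
```

```bash
python3 -m crank '[-0.1,0.05,0.05,0, -0.1,0.05,0.05,0, -0.1,0.05,0.05,0, -0.1,0.05,0.05,0, -0.1,0.05,0.05,0]' 0
```

```text
time: 11.2
ee_pos: [518.4, -38.2, 43.6]
orientation: [-3.138, -0.053, 2.675]
contact_force: [-2.3, 1.6, 9.3]
grip_width: -0.0
```

```bash
python3 -m crank '[0.2,-0.1,0,0, 0.4,-0.2,0.01,0, 0.6,-0.3,0.01,0, 0.8,-0.4,0.01,0, 0.9,-0.45,0.01,0]' 0
```

```text
time: 11.7
ee_pos: [522.4, -40.4, 43.2]
orientation: [-3.137, -0.063, 2.676]
contact_force: [-14.6, 8.1, 13.7]
grip_width: 0.001
```

```bash
python3 -m crank '[0.4,-0.2,0,0, 0.7,-0.35,0.02,0, 0.9,-0.46,0.03,0, 1.1,-0.56,0.04,0, 1.2,-0.61,0.04,0]' 0; python3 - <<'E'
from h import *
save("scene","scene6.png"); s=get_state(); print(np.round(s["ee_pos"],1),np.round(s["contact_force"],1),np.round(s["joints"],2),np.round(s["wrist_torque"],2))
b=cv2.imread("pics/scene6.png")[210:300,250:370]
cv2.imwrite("pics/c6.png",cv2.resize(b,(800,600),interpolation=2))
E
```

```text
time: 12.2
ee_pos: [529.0, -44.1, 43.2]
orientation: [-3.135, -0.073, 2.677]
contact_force: [-15.3, 7.9, 15.1]
grip_width: 0.001
[529.1 -44.2  43.2] [-14.9   8.1  15.2] [-0.08  0.65  0.15  1.96 -0.2   0.62  1.31] [ 1.66  3.25 -0.02]
```

View pics/c6.png

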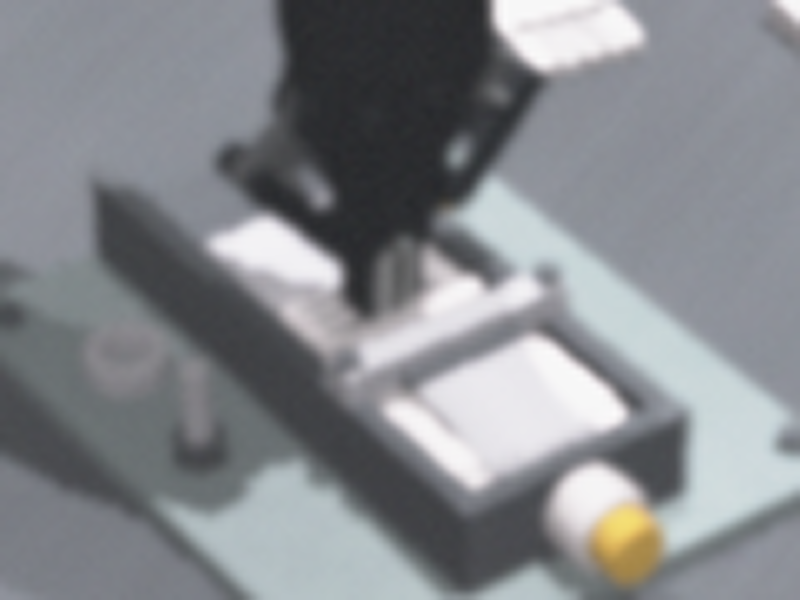

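```bash
python3 -m crank '[0.4,-0.2,0,0, 0.7,-0.35,0.02,0, 0.9,-0.46,0.03,0, 1.1,-0.56,0.04,0, 1.2,-0.61,0.04,0]' 0
```

```text
time: 12.75
ee_pos: [537.4, -48.8, 42.9]
orientation: [-3.134, -0.08, 2.678]
contact_force: [-5.2, 3.2, -0.8]
grip_width: 0.002
```

```bash
python3 -m crank '[0.2,-0.1,0,0, 0.4,-0.2,0,0, 0.6,-0.3,0,0, 0.8,-0.4,0,0, 0.9,-0.45,0,0]' 0
```

```text
time: 13.25
ee_pos: [537.6, -49.0, 42.6]
orientation: [-3.132, -0.099, 2.681]
contact_force: [-27.1, 14.6, 29.8]
grip_width: 0.003
```

```bash
python3 -m crank '[-0.05,0.02,0.05,0, -0.05,0.02,0.05,0, -0.05,0.02,0.05,0, -0.05,0.02,0.05,0, -0.05,0.02,0.05,0]' 0; python3 - <<'E'
from h import *
save("scene","scene7.png"); s=get_state(); print(np.round(s["ee_pos"],1),np.round(s["contact_force"],1))
b=cv2.imread("pics/scene7.png")[210:300,250:370]
cv2.imwrite("pics/c7.png",cv2.resize(b,(800,600),interpolation=2))
E
```

```text
time: 13.75
ee_pos: [537.2, -48.8, 43.0]
orientation: [-3.132, -0.099, 2.68]
contact_force: [-1.4, 1.7, 1.5]
grip_width: -0.002
[537.2 -48.8  43. ] [-1.2  1.5  0.8]
```

View pics/c7.png

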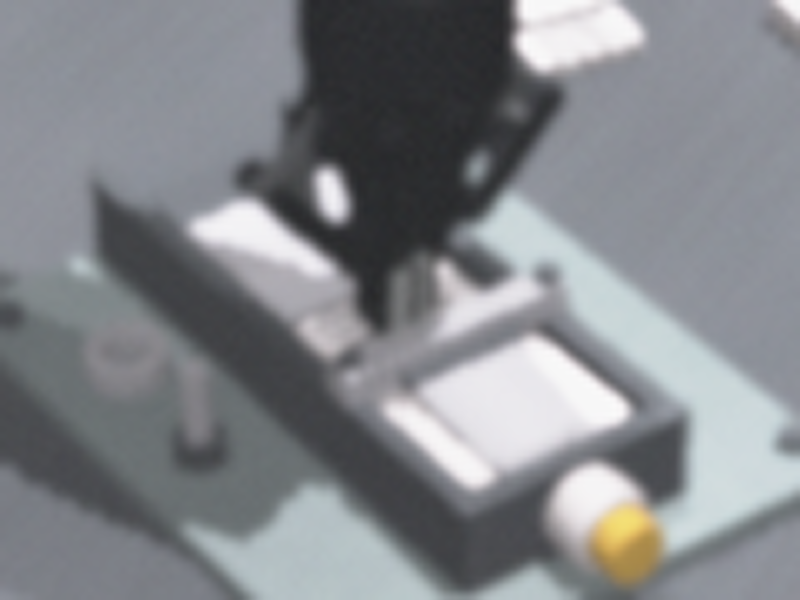

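```bash
python3 -m crank '[0,0,0.2,0, 0.2,-0.1,0.2,0, 0.5,-0.25,0.25,0, 0.8,-0.4,0.3,0, 0.9,-0.45,0.3,0]' 0
```

```text
time: 14.3
ee_pos: [537.9, -49.3, 44.9]
orientation: [-3.129, -0.116, 2.682]
contact_force: [-24.3, 14.7, 13.6]
grip_width: -0.001
```

```bash
python3 -m crank '[-0.1,0.05,0.1,0, -0.1,0.05,0.5,0, -0.2,0.1,2,0, -0.5,0.25,5,0, -1,0.5,10,0]' 0; python3 -m crank '[-2,2,4,0, -3,6,4,0, -4,11,4,0, -5,16,4,0, -5,20,4,0]' 0;  python3 - <<'E'
from h import *
for c in("top","scene"):
    save(c,c+"8.png")
    for n in("pad","plate","gate","stop"):
        for d in spot_point(c,n)[:3]:
            q=w(c,d["position"])
            if abs(q[1]+50)<60: print(c,n,round(d["conf"],2),np.round(q,1))
b=cv2.imread("pics/scene8.png")[210:300,250:370];a=cv2.imread("pics/top8.png")[185:275,300:380]
cv2.imwrite("pics/c8.png",np.hstack([cv2.resize(b,(440,330),interpolation=2),cv2.resize(a,(293,330),interpolation=2)]))
E
```

```text
time: 14.8
ee_pos: [527.8, -45.0, 144.3]
orientation: [-3.128, -0.117, 2.681]
contact_force: [1.6, 0.5, 0.4]
grip_width: -0.002
time: 15.3
ee_pos: [477.9, 157.2, 185.3]
orientation: [-3.13, -0.115, 2.682]
contact_force: [1.5, -0.0, -0.7]
grip_width: -0.001
top pad 0.77 [537.2 -46.7  44.9]
top plate 0.67 [576.2 -63.4  30. ]
top gate 0.58 [562.5 -57.3  50.1]
top stop 0.76 [629.7 -93.9  31.2]
top stop 0.41 [537.5 -48.7  42.1]
scene pad 0.81 [537.8 -39.7  40.9]
scene plate 0.75 [570.6 -56.1  27.5]
scene gate 0.86 [558.9 -54.1  46.2]
scene stop 0.93 [627.8 -89.8  28.9]
scene stop 0.58 [440.7 -74.7  11.3]
```

View pics/c8.png

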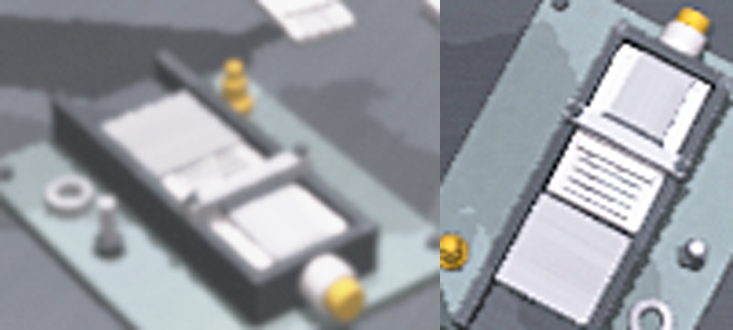

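```bash
python3 - <<'E'
from h import *
c,s=np.cos(-.47),np.sin(-.47)
for cam in("top","scene"):
    I=np.mean([snapshot(cam).mean(2) for _ in range(8)],0).astype(np.float32)
    for y0,y1 in((-25,25),(-33,-26),(26,33)):
        xs=np.arange(-46,176,1.);P=[]
        for y in np.linspace(y0,y1,9):
            uv=np.array([px(cam,(482.6+c*x-s*y,-18.8+s*x+c*y,42)) for x in xs],np.float32)
            P.append(cv2.remap(I,uv[:,0].copy(),uv[:,1].copy(),cv2.INTER_CUBIC).ravel())
        P=np.mean(P,0); print(cam,y0,y1)
        for a,b in((-46,-26),(26,64),(136,176)): print(a,P[a+46:b+46].astype(int).tolist())
E
```

```text
top -25 25
-46 [110, 110, 110, 110, 111, 110, 106, 94, 79, 72, 87, 130, 185, 228, 245, 239, 230, 227, 226, 225]
26 [221, 222, 221, 222, 224, 228, 233, 232, 207, 150, 87, 60, 85, 145, 206, 246, 262, 254, 224, 193, 188, 213, 244, 257, 254, 237, 212, 191, 195, 219, 244, 256, 253, 237, 212, 191, 192, 216]
136 [228, 228, 228, 229, 228, 227, 227, 228, 228, 229, 229, 229, 229, 228, 229, 228, 227, 227, 230, 236, 241, 236, 208, 154, 89, 47, 50, 82, 113, 129, 127, 119, 111, 109, 116, 132, 154, 178, 195, 204]Traceback (most recent call last):
  File "<stdin>", line 8, in <module>
  File "h.py", line 6, in px
    m=camera_model(c); q=np.array(m["camera_matrix"])@(np.array(m["R"])@np.array(X)+np.array(m["t"])); return q[:2]/q[2]
ValueError: time passes only in moves, steps and waits
```

```bash
python3 -c "
from plant import *
s=get_state();print(s['time'],s['contact_force']);print(sign_off())"
```

```text
16.2 [ 0.63660395 -0.15286537  0.49811277]
the job is handed in; nothing more can be done
None
```

The plate is home and the job is handed in at 16.2 s. I pressed the middle-sized plate down on its bed with closed fingertips and pushed it by the rib under the bridge and leaf spring to the end stop. I then lifted the hand straight up and clear.

**Last checks**
- **Plate position:** a profile of the top image puts the tail about 4 mm past the bed edge and the nose at fixture x of about 159 mm. The plate origin is therefore about 99 mm, against the 96.5 mm needed. A last push of about 28 N did not move it.
- **Bed and leaf:** the pictures show the bed sprung up behind the plate and the leaf riding on it.
- **Bystanders:** the fitting, bolt and collar look untouched in the pictures. I did not re-measure the things on the table.
- **Force at the end:** contact force was under 1 N.

**Troubles and disagreements**
- **Jamming:** the plate jammed twice under too much downward force. The worst was about 62 N down and 42 N sideways, so the gripper pressed with more than 40 N, though only through the fingertips. Easing the press freed it both times.
- **Tool tilt:** the tool had leaned about 0.12 rad by the end.
- **Point networks:** they disagreed by a few mm, putting the plate between about 94 and 100 mm. I trusted the edge profile instead.
- **Scene camera check:** the same profile check from the scene camera did not run, because camera calls were refused without a move in between.

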